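# Put the spirit level away and clamp the case shut

## Task

Put the yellow spirit level away: lay it gently, right way up and lengthwise, on the dark blue pad in the free bay of the grey instrument case, reaching in under its half-open lid; set it down rather than dropping it. Then shut the lid fully, and only after that swing the blue-tipped clamp over until it lies flat on the lid. Leave the tape measure and the other things on the bench where they are.

Things in the scene. Friction and masses are not known exactly. Their poses are not given: they have to be found in the camera images.
- level: Yellow spirit level, a rigid bar 150 x 28 x 36 mm (x, y, z), 0.22 kg or so, standing on its aluminium-edged base, long vial on its top face. Origin: centre of its underside; x along its length, z up. Either end may point either way.
- case: Grey instrument case fixed to the bench, outside 220 x 280 x 50 mm (x, y, z), walls and floor 5 mm, open on top; a 5 mm divider along x parts it into two bays, each 210 mm long (x) and 132 mm wide (y), 45 mm deep. Origin: centre of its underside; x points away from the robot, towards the lid's hinge side; y to the left; z up. The clamp is on the right-hand (-y) wall.
- pad: Dark blue pad, 190 x 90 x 3 mm, fixed on the floor of the free bay, where the level belongs. Origin: centre of its underside, 5 mm above the bench; axes parallel to the case's. It lies 69 mm to the left or to the right of the case's centre line.
- lid (a joint): Lid angle in rad: 0 fully shut, grows as it opens; a stay stops it at 0.95. Its stiff hinge keeps it where it is left (about 0.45 N m to turn). Half open, it leans over the bays.
- lid_hinge (a point): Middle of the lid's hinge line: the top of the case's far wall, 50 mm above the bench, 110 mm along x from the case's centre. The hinge line is parallel to the case's y.
- lid_edge (a point): Middle of the lid's free edge, on its outer (top) face, 220 mm from the hinge. The lid is a clear plate in a steel frame, 220 x 280 x 10 mm; shut, its outer face is 60 mm above the bench.
- clamp (a joint): Clamp angle in rad: 0 lying flat on the shut lid, about 1.57 standing upright, up to 2.0 leaning outwards, away from the case. Friction keeps it where it is left.
- clamp_hinge (a point): The clamp's pivot: 10 mm outside the case's right-hand wall (case y = -150 mm), 30 mm nearer the robot than the case's centre (case x = -30 mm), 67 mm above the bench; its axis is parallel to the case's x.
- clamp_grip (a point): Middle of the clamp's blue tip, 60 mm from the pivot. The tip is 34 mm long, 24 mm wide (along the case's x) and 12 mm thick and ends 78 mm from the pivot.
- tape: Orange tape measure, 66 x 62 x 36 mm, lying in the other bay; origin at its underside's centre. Leave it.
- sander: Cork and wood sanding block, 110 x 58 x 38 mm, on the bench; origin at its underside's centre. Leave it.
- jar: Glass jar with a yellow cap, 72 mm across, 100 mm tall; origin at its underside's centre. Leave it.
- can: Blue can, 90 mm across, 120 mm tall; origin at its underside's centre. Leave it.
- hammer: Hammer lying on the bench, 280 mm long. Leave it.
- driver: Screwdriver lying on the bench, 200 mm long. Leave it.
Not all that is in view belongs to the job. Several things look just like the level: the one meant starts farthest from the robot's base.

How it is judged:
On the way, in this order (a step that is already met when the one before it is completed fails the run):
1. the level lies on the pad, right way up and lengthwise, let go (x of level in the frame of pad between -0.02 and 0.02 m and y of level in the frame of pad between -0.03 and 0.03 m and z of level in the frame of pad between -0.002 and 0.008 m and angle between level's own z axis and vertical below 0.1 rad and angle between the x axis of level and the x axis of pad, either way round below 0.3 rad and contact force between the fingers and level below 0.1 N and linear speed of level below 0.02 m/s), for 0.2 s.
2. the lid is shut while the clamp still stands open (value of joint lid below 0.03 rad and value of joint clamp above 0.8 rad), for 0.1 s.
At the end, for the whole second after the job is handed in: The level rests on the pad (within 20 mm along and 30 mm across of its middle, right way up within 0.1 rad, lengthwise within 0.3 rad), the lid is shut (below 0.03 rad) and the clamp lies on it (below 0.08 rad) (all of step 1 and value of joint lid below 0.03 rad and value of joint clamp below 0.08 rad); the robot touches nothing.
It fails at once if the level is dropped (falls free at over 0.8 m/s) (linear speed of level above 0.8 m/s and contact force between the fingers and level below 0.1 N).
It fails at once if the tape measure or another bystander is moved over 30 mm (distance of any of tape, sander, jar, can, hammer, driver from where it was at the start of the episode above 0.03 m).
It also fails if it takes over 72 s, if anything falls off the work surface, if the arm or the gripper's body presses on something with over 40 N, if the wrist force passes 120 N, or if a joint passes its speed limit or range.

## Robot

A 7-joint arm with a two-finger parallel gripper is mounted at the origin on the work surface. World frame = base frame: x ahead of the robot, y to its left, z up, the work surface at z = 0. Lengths are in m, angles in rad, forces in N, time in s.
With the tool pointing down it reaches from about 0.35 to 0.9 m from the base axis. Payload 8.1 kg.
Tool frame: the origin (TCP) lies on the centre line of the jaws, within the pads' length; the fingertips stand arm.tips_ahead ahead of it and the grasp point (between the pads) lies 8 mm behind it (arm.tips_ahead is the distance from the TCP to the fingertips, in m); z points along the fingers, y is the direction in which the jaws open and shut (so a half turn about z gives the same grasp; the last joint's range is limited). The gripper opens to 92 mm and grips with 3 to 60 N. Pads are 19 mm wide; open, the fingers measure 130 mm over their backs; the gripper's body (75 mm by 190 mm) begins 47 mm behind the grasp point.
Start: joints at [1.106, 0.434, 0.025, 1.573, -0.012, 1.134, -0.075], TCP at [0.221, -0.585, 0.238] pointing down, gripper open.
Joint ranges: [-2.62, 2.62], [-0.44, 2.09], [-1.27, 1.32], [0.08, 2.57], [-1.32, 4.46], [0.12, 2], [-2.74, 2.74]. Speed limits (rad/s): [2.22, 2.22, 3.01, 3.01, 3.14, 3.14, 3.14].

## Interface

Orientations are given as a rotation vector (axis times angle).
In Python, from cell import arm gives the robot as it stands. The module is installed in compiled form; this text tells all that it offers.
- The arm moves only by the tool jog_arm, never from a script. Its argument "moves" is a list of rows, each an object with "twist": the turn, a rotation vector about the tool's x, y, z in units of 10 degrees (1.0 is 10 degrees), a list of three; "xyz": the shift along the tool's x, y, z in units of 60 mm (1.0 is 60 mm), a list of three; "grip": the closure, from -1 (fully open) to 1 (shut). A call has 1 to 5 rows; each row is the pose to reach, as a shift and turn from the pose commanded when the call began, along the tool's axes at that moment; what a row does not reach only later rows make up. A row lasts 1/8 s, in which the tool goes at most 62.5 mm and 10.7 degrees, less where a joint would pass 70% of its speed; a pose out of reach is approached as far as the arm can. A call with a gripper value outside its range is refused whole. The fingers move at their own pace and stop on an object; "force" is the grip in N (left out, the last holds). Time passes only in rows, so rows that repeat a pose let the fingers close. It gives the time, the measured TCP pose, the force and the opening at its end, in the units of the state.
- arm.observe(): the state, without advancing time (a new reading comes with each control period).
- arm.get_image(name): name is "side" or "top" or "wrist"; returns the picture (420x560x3 uint8, blue, green, red); there is no depth.
- arm.camera_params(name): a dict with "mtx" (3x3 intrinsics, pixels), "k1" (the pictures are not rectified: a ray, as slopes to the right and down, at radius r is drawn at 1 + k1 r^2 times it, then the intrinsics apply), "T" (4x4, takes a point from camera to world coordinates); the wrist camera has in their place "T_tool_cam" (4x4, takes a point from camera to tool coordinates, whose origin is the TCP and whose axes are the flange's). Camera axes: x right, y down, z forward; pixel columns grow to the right and rows downward; lengths in m; the calibration is good to about 2 mm. A picture is of the moment at which its call begins: read the wrist's pose just before it. camera_params takes no time and is no camera call.
- arm.sign_off(): hands the job in, once; it reports no verdict.
The state is a dict: "clock": time; "joints": joint angles; "dq": joint speeds; "joint_efforts": joint torques, N m; "position": TCP position; "ee_rot": TCP orientation; "force": force on the tool from outside, world axes, zero at the start; "ft_torque": the same for the moment, N m; "width": opening from 0.0 (shut) to 1.0 (fully open).
Only numpy, scipy, OpenCV 4.12 (cv2) and the standard library are available. Lean on these libraries where they do the work, as an engineer would, in place of code of your own. Each camera call takes 0.05 s, during which the arm holds its last target. There are 200 camera calls.

## Working session

There is one attempt and no reset: what is moved stays moved. The work goes in short steps, Python scripts to look and compute and a tool call to move; the robot and the scene stay as the last step left them, time stands still between calls to the robot, and variables do not carry over. Pictures are saved under pics/ and viewed, about 8 in all and at most 12, crops included, and the job is handed in when it is done.

Besides the shell and the picture viewer there is one more tool, called by a JSON object that holds its "fn" and its "kwargs", one argument or row to a line. jog_arm: Moves the arm, as the interface text tells. Its arguments: {"type":"object","properties":{"moves":{"type":"array","items":{"type":"object","properties":{"twist":{"type":"array","items":{"type":"number"}},"xyz":{"type":"array","items":{"type":"number"}},"grip":{"type":"number"}}}},"force":{"type":"number"}},"required":["moves"]}

```bash
ls; mkdir -p pics
cat > h.py <<'E'
import numpy as np, cv2
from cell import arm
from scipy.spatial.transform import Rotation as R
def ray(n,u,v,st=None):
    c=arm.camera_params(n); K=np.array(c['mtx'])
    p=cv2.undistortPoints(np.array([[[u,v]]],float),K,np.array([c['k1'],0,0,0,0.]))[0,0]
    if n=='wrist':
        st=st or arm.observe(); T=np.eye(4); T[:3,:3]=R.from_rotvec(st['ee_rot']).as_matrix(); T[:3,3]=st['position']
        T=T@np.array(c['T_tool_cam'])
    else: T=np.array(c['T'])
    return T[:3,3], T[:3,:3]@np.array([p[0],p[1],1.])
def at(n,u,v,z,st=None):
    o,d=ray(n,u,v,st); return o+d*(z-o[2])/d[2]
def proj(n,P,st=None):
    c=arm.camera_params(n)
    if n=='wrist':
        st=st or arm.observe(); T=np.eye(4); T[:3,:3]=R.from_rotvec(st['ee_rot']).as_matrix(); T[:3,3]=st['position']
        T=T@np.array(c['T_tool_cam'])
    else: T=np.array(c['T'])
    W=np.linalg.inv(T)
    return cv2.projectPoints(np.array(P,float).reshape(-1,1,3),cv2.Rodrigues(W[:3,:3])[0],W[:3,3],np.array(c['mtx']),np.array([c['k1'],0,0,0,0.]))[0].reshape(-1,2)
E
python3 - <<'E'
from h import *
print(arm.observe(), arm.tips_ahead)
for n in('top','side'):
    cv2.imwrite(f'pics/{n}0.png',arm.get_image(n)); c=arm.camera_params(n); print(n,c)
print(arm.camera_params('wrist'))
E
```

```text
pics
{'clock': 0.0, 'joints': array([ 1.10640306,  0.43523609,  0.02497417,  1.57409363, -0.01161297,
        1.13401483, -0.07508877]), 'dq': array([ 1.22646577e-03,  7.67342669e-05,  7.23671096e-04, -9.38803543e-04,
       -4.54048684e-04, -8.84220633e-04, -7.11096187e-04]), 'joint_efforts': array([ 1.78218143e-04, -6.67835069e+01,  9.85025950e-01, -3.14449954e+01,
       -6.04550494e-02,  4.29715379e-02,  1.74291104e-04]), 'position': array([ 0.22099352, -0.58409038,  0.23693818]), 'ee_rot': array([-3.08882341e+00, -5.64829515e-01,  6.59962197e-04]), 'force': array([0.64402736, 0.23409676, 0.20979203]), 'ft_torque': array([-0.0072543 , -0.00760683, -0.01591366]), 'width': 0.9955826517797234} 0.011
top {'mtx': array([[404.72006589,   0.        , 276.18204295],
       [  0.        , 404.72006589, 203.97006444],
       [  0.        ,   0.        ,   1.        ]]), 'k1': -0.061845572786859745, 'T': array([[ 0.02176047, -0.98568772,  0.16717117,  0.34496664],
       [-0.99974988, -0.02231737, -0.00145318, -0.01235616],
       [ 0.0051632 , -0.16709774, -0.98592682,  1.19618376],
      
[... 350 characters left out ...]
1, -0.66020064,  1.01922599],
       [ 0.02197677, -0.71362645, -0.70018163,  1.16698509],
       [ 0.        ,  0.        ,  0.        ,  1.        ]])}
{'mtx': array([[346.60842987,   0.        , 278.83529688],
       [  0.        , 346.60842987, 205.42030566],
       [  0.        ,   0.        ,   1.        ]]), 'k1': -0.05010060772556532, 'T_tool_cam': array([[-4.97845563e-04, -9.56444287e-01, -2.91914506e-01,
         7.77343291e-02],
       [ 9.99999715e-01, -3.10627190e-04, -6.87693883e-04,
         5.70038014e-04],
       [ 5.67064303e-04, -2.91914766e-01,  9.56444169e-01,
        -1.46839133e-01],
       [ 0.00000000e+00,  0.00000000e+00,  0.00000000e+00,
         1.00000000e+00]])}
```

View pics/top0.png

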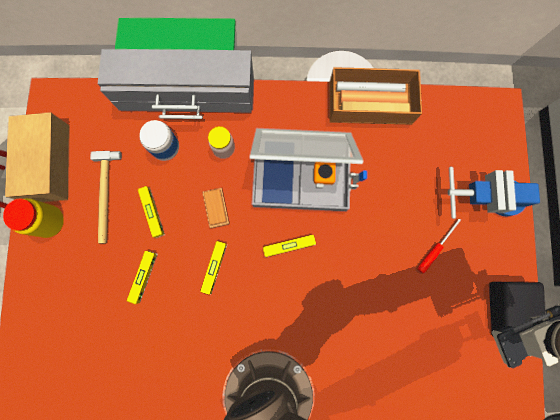

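View pics/side0.png

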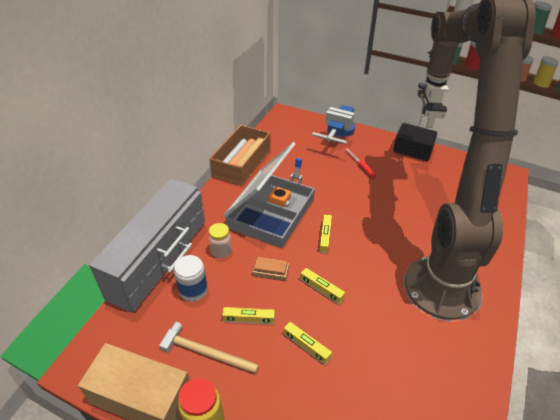

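Run:
```python
from h import *
im=cv2.imread('pics/top0.png'); hsv=cv2.cvtColor(im,cv2.COLOR_BGR2HSV)
m=cv2.inRange(hsv,(24,150,120),(36,255,255)); m=cv2.morphologyEx(m,cv2.MORPH_CLOSE,np.ones((5,5)))
for c in cv2.findContours(m,0,2)[0]:
    if cv2.contourArea(c)<200: continue
    P=np.array([at('top',u,v,.036)[:2] for u,v in c[:,0]],np.float32)
    r=cv2.minAreaRect(P); b=cv2.boxPoints(r); e=max((b[1]-b[0],b[2]-b[1]),key=np.linalg.norm)
    print(cv2.boundingRect(c),np.round(r[0],3),np.round(r[1],3),'ang',round(np.degrees(np.arctan2(e[1],e[0])),1),'dist',round(np.hypot(*r[0]),3))
a=cv2.resize(im[115:225,235:380],None,fx=4,fy=4,interpolation=2)
b=cv2.resize(im[175:250,120:180],None,fx=4,fy=4,interpolation=2)
o=np.zeros((440,820,3),np.uint8);o[:,:580]=a;o[:300,580:820]=b
cv2.imwrite('pics/c1.png',o[:,:800])
s=cv2.imread('pics/side0.png');cv2.imwrite('pics/c2.png',cv2.resize(s[135:250,210:330],None,fx=5,fy=5,interpolation=2))
```

```text
(127, 251, 29, 53) [0.323 0.365] [0.036 0.15 ] ang -16.9 dist 0.487
(201, 241, 25, 53) [0.356 0.162] [0.028 0.149] ang -15.5 dist 0.391
(263, 235, 53, 22) [ 0.423 -0.053] [0.029 0.15 ] ang -74.8 dist 0.426
(15, 198, 46, 39) [0.479 0.678] [0.131 0.104] ang 77.7 dist 0.831
(138, 186, 25, 51) [0.511 0.354] [0.154 0.03 ] ang 21.4 dist 0.622
(208, 127, 22, 21) [0.742 0.163] [0.063 0.063] ang -88.8 dist 0.759
```

View pics/c1.png

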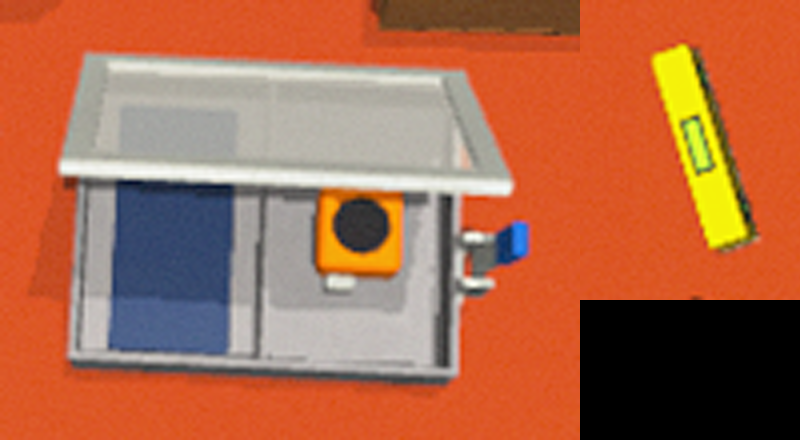

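View pics/c2.png

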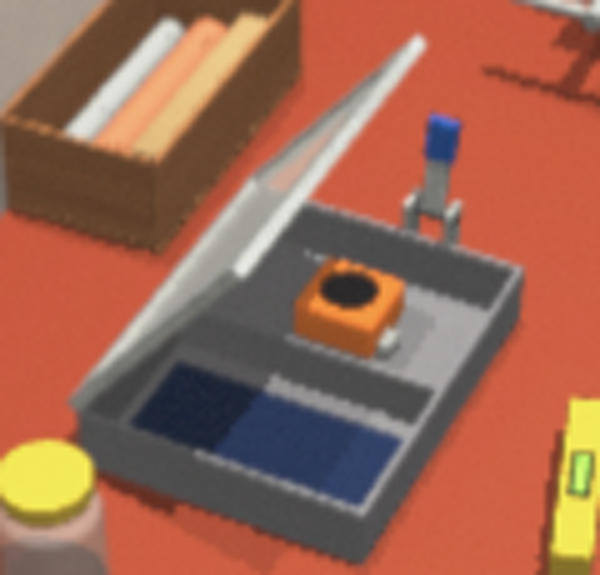

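Run:
```python
from h import *
t=lambda u,v:(235+u/4,115+v/4); s=lambda u,v:(210+u/5,135+v/5)
A=at('top',*t(70,362),.05);B=at('top',*t(457,374),.05)
print('near L,R',A,B,np.linalg.norm(A-B))
A2=at('side',*s(365,512),.05);B2=at('side',*s(520,270),.05);print('side',A2,B2)
C=at('side',*s(80,405),.05);print('side far L',C,np.linalg.norm(C-A2))
print('hinge top',at('top',*t(85,54),.06),at('top',*t(465,70),.06))
y=(A-B)/np.linalg.norm(A-B); x=np.array([y[1],-y[0],0]); print('yaw',np.degrees(np.arctan2(x[1],x[0])))
O=(A+B)/2+.11*x; O[2]=0; print('origin',O)
# pad corners
for p in [(110,345),(230,353)]:
    P=at('top',*t(*p),.008)-O; print('pad near corner case frame',P@x,P@y)
# tri lid edge corners
def tri(a,b):
    M=np.zeros((3,3));r=np.zeros(3)
    for o,d in(a,b):
        d=d/np.linalg.norm(d);Q=np.eye(3)-np.outer(d,d);M+=Q;r+=Q@o
    return np.linalg.solve(M,r)
L=tri(ray('top',*t(61,165)),ray('side',*s(242,272)));Rr=tri(ray('top',*t(512,187)),ray('side',*s(420,42)))
for P in(L,Rr):
    q=P-O; print('lid corner',P,'case',q@x,q@y,q[2],'ang',np.arctan2(P[2]-.05,.11-q@x),np.hypot(P[2]-.05,.11-q@x))
K=tri(ray('top',*t(513,240)),ray('side',*s(443,140)));q=K-O;print('clamp tip',K,q@x,q@y,np.arctan2(K[2]-.067,q@y+.15))
for n,p in(('top',t(360,225)),('side',s(348,290))): P=at(n,*p,.044)-O;print('tape',P@x,P@y)
```

```text
near L,R [0.53331883 0.05381698 0.05      ] [ 0.53085786 -0.22439427  0.05      ] 0.2782221340038961
side [0.53373979 0.05804163 0.05      ] [ 0.52800422 -0.21401377  0.05      ]
side far L [0.75376562 0.04838551 0.05      ] 0.22023761718569632
hinge top [0.7617819  0.04959443 0.06      ] [ 0.75646852 -0.23082183  0.06      ]
yaw -0.5068082541603306
origin [ 0.64208404 -0.08626164  0.        ]
pad near corner case frame -0.0893505866932835 0.11232086038929075
pad near corner case frame -0.09258103443617521 0.022775137333212275
lid corner [0.62614728 0.05279561 0.22371982] case -0.017166148404478193 0.13891084066769743 0.2237198152730631 ang 0.9389029379878808 0.21529004509855287
lid corner [ 0.62236578 -0.22945112  0.21708336] case -0.018450925753632164 -0.14335829160603772 0.21708335674856594 ang 0.9153817671100233 0.21075219673667384
clamp tip [ 0.61110908 -0.2516555   0.11837013] -0.02951077984139973 -0.16566137833136074 1.8667179635198925
tape -0.0005794627386547584 -0.06884926087804254
tape -0.004555726389016922 -0.059642612411619375
```

```bash
cat >> h.py <<'E'
def pose(psi,t): # yaw, tilt in deg
    c,s=np.cos(np.radians(psi)),np.sin(np.radians(psi))
    return R.from_matrix(np.array([[c,s,0],[s,-c,0],[0,0,-1.]]))*R.from_euler('y',t,degrees=True)
def go(p,psi,t):
    st=arm.observe(); R0=R.from_rotvec(st['ee_rot'])
    print('clock',round(st['clock'],2),'pos',np.round(st['position'],4),'F',np.round(st['force'],1),'w',round(st['width']*92,1))
    print('xyz',np.round(R0.inv().apply(np.array(p)-st['position'])/.06,3),'twist',np.round(np.degrees((R0.inv()*pose(psi,t)).as_rotvec())/10,3))
E
python3 - <<'E'
from h import *
go([.46,.33,.2],21.4,25); go([.34,-.2,.24],21.4,0)
E
```

```text
clock 0.1 pos [ 0.221  -0.5841  0.237 ] F [ 0.4  0.2 -0.1] w 92.1
xyz [  9.117 -12.839   0.634] twist [ 0.007  2.501 -0.068]
clock 0.1 pos [ 0.221  -0.5841  0.237 ] F [ 0.4  0.2 -0.1] w 92.1
xyz [ 4.121 -5.286 -0.043] twist [-0.008  0.001 -0.068]
```

{"fn": "jog_arm", "kwargs": {
  "moves": [
    {"xyz":[0.6,-0.84,0],"twist":[0,0,0],"grip":-1},
    {"xyz":[1.2,-1.68,0],"twist":[0,0,0],"grip":-1},
    {"xyz":[1.8,-2.52,0],"twist":[0,0,0],"grip":-1},
    {"xyz":[2.4,-3.36,0],"twist":[0,0,0],"grip":-1},
    {"xyz":[3.0,-4.2,0],"twist":[0,0,0],"grip":-1}
  ]
}}

```text
clock: 0.72
position: [0.3005, -0.2831, 0.2376]
ee_rot: [3.09, 0.565, 0.0]
force: [0.6, 0.8, -0.3]
width: 1.004
```

{"fn": "jog_arm", "kwargs": {
  "moves": [
    {"xyz":[0.6,-0.84,0],"twist":[0,0,0],"grip":-1},
    {"xyz":[1.2,-1.68,0],"twist":[0,0,0],"grip":-1},
    {"xyz":[1.8,-2.52,0],"twist":[0,0,0],"grip":-1},
    {"xyz":[2.4,-3.36,0],"twist":[0,0,0],"grip":-1},
    {"xyz":[3.0,-4.2,0],"twist":[0,0,0],"grip":-1}
  ]
}}

```text
clock: 1.35
position: [0.3796, 0.0161, 0.2378]
ee_rot: [3.09, 0.564, 0.001]
force: [1.6, 0.5, -0.0]
width: 1.0
```

```bash
python3 -c "
from h import *
go([.46,.33,.2],21.4,25);print(arm.observe()['joints'])"
```

```text
clock 1.35 pos [0.3796 0.0161 0.2378] F [ 1.6  0.5 -0. ] w 92.0
xyz [ 3.103 -4.421  0.63 ] twist [ 0.018  2.498 -0.068]
[ 0.30910803  0.06717108 -0.50976624  2.08206498  0.03945906  1.00072347
 -1.4305142 ]
```

{"fn": "jog_arm", "kwargs": {
  "moves": [
    {"xyz":[0.6,-0.85,0.1],"twist":[0,0.5,0],"grip":-1},
    {"xyz":[1.2,-1.7,0.2],"twist":[0,1.0,0],"grip":-1},
    {"xyz":[1.8,-2.55,0.3],"twist":[0,1.5,0],"grip":-1},
    {"xyz":[2.4,-3.4,0.5],"twist":[0,2.0,0],"grip":-1},
    {"xyz":[3.0,-4.25,0.6],"twist":[0,2.5,0],"grip":-1}
  ]
}}

```text
clock: 1.98
position: [0.4539, 0.2956, 0.2033]
ee_rot: [-2.957, -0.538, -0.63]
force: [1.5, -0.9, -0.0]
width: 0.996
```

{"fn": "jog_arm", "kwargs": {
  "moves": [
    {"xyz":[0,0,0],"twist":[0,0,0],"grip":-1},
    {"xyz":[0,0,0],"twist":[0,0,0],"grip":-1}
  ]
}}

```text
clock: 2.22
position: [0.4534, 0.2933, 0.2033]
ee_rot: [-2.96, -0.54, -0.625]
force: [0.3, 0.1, -1.1]
width: 1.001
```

Run:
```python
from h import *
st=arm.observe(); im=arm.get_image('wrist'); cv2.imwrite('pics/w1.png',im)
print(st['joints'])
hsv=cv2.cvtColor(im,cv2.COLOR_BGR2HSV)
m=cv2.inRange(hsv,(24,150,120),(36,255,255)); m=cv2.morphologyEx(m,cv2.MORPH_CLOSE,np.ones((9,9)))
for c in cv2.findContours(m,0,2)[0]:
    if cv2.contourArea(c)<400: continue
    P=np.array([at('wrist',u,v,.036,st)[:2] for u,v in c[:,0]],np.float32)
    r=cv2.minAreaRect(P); b=cv2.boxPoints(r); e=max((b[1]-b[0],b[2]-b[1]),key=np.linalg.norm)
    print(cv2.boundingRect(c),np.round(r[0],3),np.round(r[1],3),'ang',round(np.degrees(np.arctan2(e[1],e[0])),1))
go([.46,.33,.2],21.4,25)
```

```text
[-0.25775596  0.20589677 -0.60314847  2.13261511  0.61667312  0.54473991
 -2.52543701]
(159, 324, 39, 41) [0.348 0.359] [0.023 0.05 ] ang -12.9
(223, 107, 30, 150) [0.512 0.357] [0.149 0.029] ang 21.7
(489, 0, 71, 70) [0.773 0.128] [0.089 0.08 ] ang 12.1
clock 2.27 pos [0.454  0.2925 0.2036] F [ 1.5 -0.1 -0.8] w 91.7
xyz [ 0.263 -0.55   0.178] twist [ 0.066  0.116 -0.069]
```

View pics/w1.png

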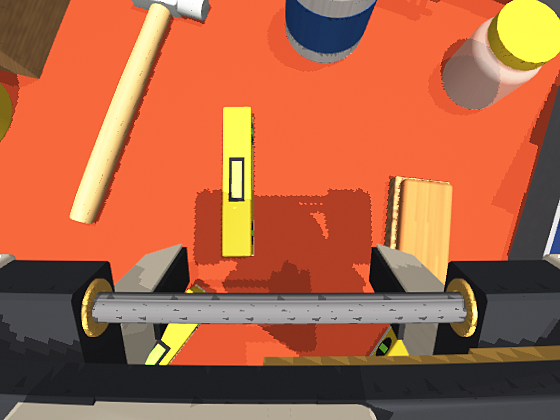

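```bash
python3 -c "
from h import *
go([.496,.351,.1],21.7,25);go([.496,.351,.021],21.7,25)"
```

```text
clock 2.27 pos [0.454  0.2925 0.2036] F [ 1.5 -0.1 -0.8] w 91.7
xyz [ 0.216 -0.677  1.979] twist [ 0.078  0.116 -0.096]
clock 2.27 pos [0.454  0.2925 0.2036] F [ 1.5 -0.1 -0.8] w 91.7
xyz [-0.316 -0.684  3.183] twist [ 0.078  0.116 -0.096]
```

{"fn": "jog_arm", "kwargs": {
  "moves": [
    {"xyz":[0.2,-0.5,0.5],"twist":[0.08,0.12,-0.1],"grip":-0.5},
    {"xyz":[0.22,-0.68,1.2],"twist":[0.08,0.12,-0.1],"grip":-0.5},
    {"xyz":[0.22,-0.68,1.9],"twist":[0.08,0.12,-0.1],"grip":-0.5},
    {"xyz":[0.22,-0.68,1.9],"twist":[0.08,0.12,-0.1],"grip":-0.5},
    {"xyz":[0.22,-0.68,1.9],"twist":[0.08,0.12,-0.1],"grip":-0.5}
  ]
}}

```text
clock: 2.9
position: [0.4948, 0.3506, 0.1042]
ee_rot: [-2.937, -0.563, -0.652]
force: [-0.4, -0.3, 0.2]
width: 0.745
```

```bash
python3 -c "
from h import *
print(arm.observe()['joints'])
go([.496,.351,.1],21.7,25);go([.496,.351,.021],21.7,25)"
```

```text
[-0.80679912  0.40322125 -0.00528131  2.14794058  0.77120394  0.26124439
 -2.72013271]
clock 2.9 pos [0.4948 0.3506 0.1042] F [-0.4 -0.3  0.2] w 68.5
xyz [-0.01   0.001  0.072] twist [ 0.004 -0.004  0.002]
clock 2.9 pos [0.4948 0.3506 0.1042] F [-0.4 -0.3  0.2] w 68.5
xyz [-5.670e-01  1.000e-03  1.265e+00] twist [ 0.004 -0.004  0.002]
```

```bash
python3 -c "
from h import *
go([.49,.35,.2],65,0)"
```

```text
clock 2.9 pos [0.4948 0.3506 0.1042] F [-0.4 -0.3  0.2] w 68.5
xyz [ 0.606 -0.019 -1.48 ] twist [ 0.95  -2.382 -4.258]
```

{"fn": "jog_arm", "kwargs": {
  "moves": [
    {"xyz":[0.2,0,-0.5],"twist":[0.19,-0.48,-0.85],"grip":-0.5},
    {"xyz":[0.4,0,-1.0],"twist":[0.38,-0.95,-1.7],"grip":-0.5},
    {"xyz":[0.6,0,-1.5],"twist":[0.57,-1.43,-2.55],"grip":-0.5},
    {"xyz":[0.6,0,-1.5],"twist":[0.76,-1.9,-3.4],"grip":-0.5},
    {"xyz":[0.6,0,-1.5],"twist":[0.95,-2.38,-4.26],"grip":-0.5}
  ]
}}

```text
clock: 3.52
position: [0.4904, 0.3481, 0.205]
ee_rot: [-2.712, -1.559, -0.091]
force: [-0.5, -0.1, 0.2]
width: 0.748
```

{"fn": "jog_arm", "kwargs": {
  "moves": [
    {"xyz":[0,0,0],"twist":[0,0,-1],"grip":-0.5},
    {"xyz":[0,0,0],"twist":[0,0,-2],"grip":-0.5},
    {"xyz":[0,0,0],"twist":[0,0,-3],"grip":-0.5},
    {"xyz":[0,0,0],"twist":[0,0,-4],"grip":-0.5},
    {"xyz":[0,0,0],"twist":[0,0,-5],"grip":-0.5}
  ]
}}

```text
clock: 4.15
position: [0.4898, 0.3482, 0.2032]
ee_rot: [1.795, 2.558, 0.091]
force: [0.3, 0.2, -0.1]
width: 0.754
```

{"fn": "jog_arm", "kwargs": {
  "moves": [
    {"xyz":[0,0,0],"twist":[0,0,-1],"grip":-0.5},
    {"xyz":[0,0,0],"twist":[0,0,-2],"grip":-0.5},
    {"xyz":[0,0,0],"twist":[0,0,-3],"grip":-0.5},
    {"xyz":[0,0,0],"twist":[0,0,-4],"grip":-0.5},
    {"xyz":[0,0,0],"twist":[0,0,-5],"grip":-0.5}
  ]
}}

```text
clock: 4.78
position: [0.4899, 0.3481, 0.2034]
ee_rot: [0.542, 3.054, 0.071]
force: [-0.1, 0.3, 0.7]
width: 0.75
```

```bash
python3 -c "
from h import *
print(arm.observe()['joints'])
go([.49,.35,.2],201.7,-25);go([.496,.351,.1],201.7,-25)"
```

```text
[-0.02341295  0.61026403 -1.04518715  1.67488529  0.59569456  1.13843725
 -0.00200981]
clock 4.78 pos [0.4899 0.3481 0.2034] F [-0.1  0.3  0.7] w 69.0
xyz [0.012 0.027 0.057] twist [-0.693 -2.114 -4.156]
clock 4.78 pos [0.4899 0.3481 0.2034] F [-0.1  0.3  0.7] w 69.0
xyz [-0.026 -0.009  1.726] twist [-0.693 -2.114 -4.156]
```

{"fn": "jog_arm", "kwargs": {
  "moves": [
    {"xyz":[0,0,0],"twist":[-0.14,-0.42,-0.83],"grip":-0.5},
    {"xyz":[0,0,0],"twist":[-0.28,-0.85,-1.66],"grip":-0.5},
    {"xyz":[0,0,0.3],"twist":[-0.42,-1.27,-2.5],"grip":-0.5},
    {"xyz":[0,0,0.6],"twist":[-0.55,-1.69,-3.32],"grip":-0.5},
    {"xyz":[0,0,0.9],"twist":[-0.69,-2.11,-4.16],"grip":-0.5}
  ]
}}

```text
clock: 5.4
position: [0.4926, 0.3506, 0.1491]
ee_rot: [-0.51, 2.66, 0.111]
force: [1.5, -0.1, 0.1]
width: 0.751
```

```bash
python3 -c "
from h import *
print(arm.observe()['joints'])
go([.496,.351,.1],201.7,-25);go([.496,.351,.021],201.7,-25)"
```

```text
[-0.04630483  0.53068471 -1.02343473  2.05519842  1.16935868  0.7332535
  0.13810962]
clock 5.4 pos [0.4926 0.3506 0.1491] F [ 1.5 -0.1  0.1] w 69.1
xyz [ 0.297 -0.013  0.765] twist [-0.01   0.012  0.001]
clock 5.4 pos [0.4926 0.3506 0.1491] F [ 1.5 -0.1  0.1] w 69.1
xyz [ 0.856 -0.011  1.957] twist [-0.01   0.012  0.001]
```

{"fn": "jog_arm", "kwargs": {
  "moves": [
    {"xyz":[0.3,0,0.77],"twist":[0,0,0],"grip":-0.5},
    {"xyz":[0.58,-0.01,1.35],"twist":[0,0,0],"grip":-0.5},
    {"xyz":[0.77,-0.01,1.77],"twist":[0,0,0],"grip":-0.5},
    {"xyz":[0.86,-0.01,1.95],"twist":[0,0,0],"grip":-0.5},
    {"xyz":[0.86,-0.01,1.95],"twist":[0,0,0],"grip":-0.5}
  ]
}}

```text
clock: 6.02
position: [0.4951, 0.3507, 0.0203]
ee_rot: [-0.503, 2.665, 0.11]
force: [0.1, -0.1, 1.6]
width: 0.755
```

Run:
```python
from h import *
go([.496,.351,.021],201.7,-25)
st=arm.observe();print(proj('wrist',[.512,.357,.036],st),proj('wrist',[.582,.385,.036],st)); cv2.imwrite('pics/w2.png',arm.get_image('wrist'))
```

```text
clock 6.03 pos [0.4951 0.3507 0.0203] F [ 0.1 -0.1  1.6] w 69.4
xyz [-0.019 -0.002 -0.003] twist [-0.016 -0.01  -0.027]
[[279.30769434 326.0879536 ]] [[280.12250083 386.42946355]]
```

View pics/w2.png

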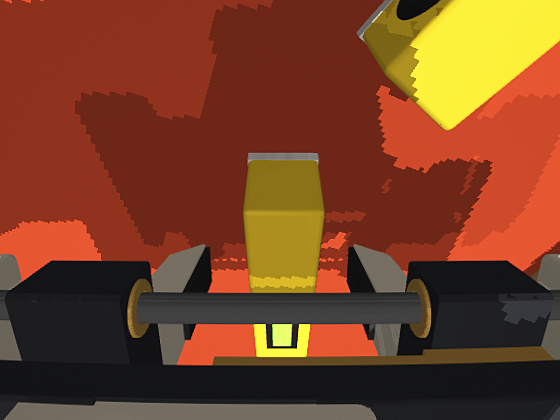

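{"fn": "jog_arm", "kwargs": {
  "moves": [
    {"xyz":[0,0,0],"twist":[0,0,0],"grip":1},
    {"xyz":[0,0,0],"twist":[0,0,0],"grip":1},
    {"xyz":[0,0,0],"twist":[0,0,0],"grip":1},
    {"xyz":[0,0,0],"twist":[0,0,0],"grip":1},
    {"xyz":[0,0,0],"twist":[0,0,0],"grip":1}
  ],
  "force": 45
}}

```text
clock: 6.7
position: [0.4941, 0.3523, 0.0199]
ee_rot: [-0.507, 2.665, 0.111]
force: [-1.0, -0.4, 1.6]
width: 0.3
```

Run:
```python
from h import *
st=arm.observe()
go([.495,.351,.12],201.7,-25)
```

```text
clock 6.7 pos [0.4941 0.3523 0.0199] F [-1.  -0.4  1.6] w 27.6
xyz [-0.708 -0.027 -1.511] twist [-0.008 -0.012 -0.013]
```

{"fn": "jog_arm", "kwargs": {
  "moves": [
    {"xyz":[-0.2,0,-0.4],"twist":[0,0,0],"grip":1},
    {"xyz":[-0.4,0,-0.9],"twist":[0,0,0],"grip":1},
    {"xyz":[-0.6,0,-1.3],"twist":[0,0,0],"grip":1},
    {"xyz":[-0.7,0,-1.5],"twist":[0,0,0],"grip":1},
    {"xyz":[-0.7,0,-1.5],"twist":[0,0,0],"grip":1}
  ]
}}

```text
clock: 7.32
position: [0.4945, 0.3525, 0.1198]
ee_rot: [-0.506, 2.664, 0.112]
force: [-0.7, -0.3, -2.7]
width: 0.304
```

Run:
```python
from h import *
print(arm.observe()['joints'])
go([.495,.17,.12],190.3,-25)
go([.5,-.015,.11],178.9,-25)
im=arm.get_image('side');cv2.imwrite('pics/s3.png',cv2.resize(im[240:380,180:330],None,fx=4,fy=4))
```

```text
[-0.11548427  0.5543589  -0.93273882  2.07717033  1.23794793  0.68377288
  0.06133398]
clock 7.33 pos [0.4945 0.3525 0.1198] F [-0.7 -0.3 -2.7] w 27.9
xyz [ 1.003 -2.833 -0.47 ] twist [ 0.474 -0.006  1.017]
clock 7.33 pos [0.4945 0.3525 0.1198] F [-0.7 -0.3 -2.7] w 27.9
xyz [ 2.029 -5.732 -0.764] twist [ 0.955 -0.006  2.051]
```

View pics/s3.png

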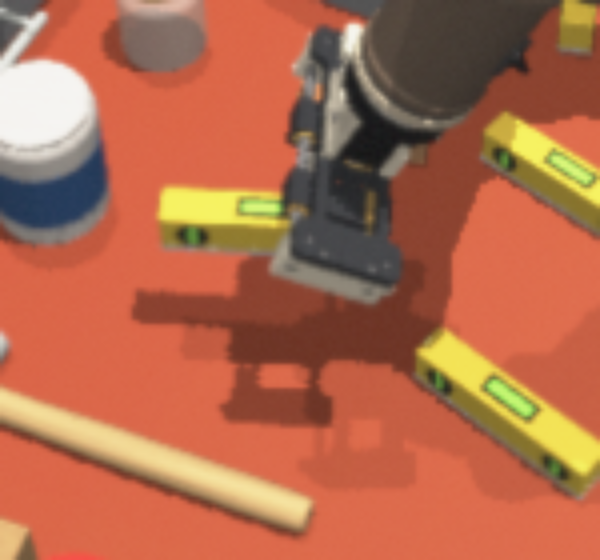

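{"fn": "jog_arm", "kwargs": {
  "moves": [
    {"xyz":[0.25,-0.7,-0.1],"twist":[0.12,0,0.25],"grip":1},
    {"xyz":[0.5,-1.4,-0.25],"twist":[0.24,0,0.5],"grip":1},
    {"xyz":[0.75,-2.1,-0.35],"twist":[0.36,0,0.77],"grip":1},
    {"xyz":[1.0,-2.8,-0.47],"twist":[0.47,0,1.02],"grip":1},
    {"xyz":[1.25,-3.5,-0.5],"twist":[0.59,0,1.27],"grip":1}
  ]
}}

```text
clock: 8.0
position: [0.4956, 0.1258, 0.1139]
ee_rot: [-0.176, 2.704, 0.038]
force: [0.8, -0.0, -2.4]
width: 0.304
```

Run:
```python
from h import *
go([.5,-.015,.11],178.9,-25)
```

```text
clock 8.0 pos [0.4956 0.1258 0.1139] F [ 0.8 -0.  -2.4] w 28.0
xyz [ 0.238 -2.336 -0.036] twist [ 0.358 -0.021  0.777]
```

{"fn": "jog_arm", "kwargs": {
  "moves": [
    {"xyz":[0.06,-0.6,0],"twist":[0.1,0,0.2],"grip":1},
    {"xyz":[0.12,-1.2,0],"twist":[0.2,0,0.4],"grip":1},
    {"xyz":[0.18,-1.8,0],"twist":[0.3,0,0.6],"grip":1},
    {"xyz":[0.24,-2.33,-0.03],"twist":[0.36,-0.02,0.78],"grip":1},
    {"xyz":[0.24,-2.33,-0.03],"twist":[0.36,-0.02,0.78],"grip":1}
  ]
}}

```text
clock: 8.62
position: [0.4997, -0.0157, 0.1091]
ee_rot: [0.031, 2.707, -0.008]
force: [0.5, 0.9, -2.0]
width: 0.303
```

Run:
```python
from h import *
st=arm.observe();print(st['joints'])
go([.56,-.0155,.085],178.9,-25)
go([.603,-.0155,.075],178.9,-25)
go([.625,-.0155,.04],178.9,-25)
im=arm.get_image('wrist'); print(proj('wrist',[.645,-.0155,.008],st)); t=arm.get_image('top')
o=np.zeros((420,800,3),np.uint8);o[:,:400]=im[:,80:480];o[:,400:]=cv2.resize(t[110:220,235:340],(400,420));cv2.imwrite('pics/w4.png',o)
```

```text
[ 0.52062304  0.35158037 -0.76153297  2.34401252  1.29560824  0.32833479
  0.1820554 ]
clock 8.62 pos [ 0.4997 -0.0157  0.1091] F [ 0.5  0.9 -2. ] w 27.9
xyz [-0.741  0.026  0.787] twist [-0.012 -0.008 -0.017]
clock 8.62 pos [ 0.4997 -0.0157  0.1091] F [ 0.5  0.9 -2. ] w 27.9
xyz [-1.321  0.043  1.24 ] twist [-0.012 -0.008 -0.017]
clock 8.62 pos [ 0.4997 -0.0157  0.1091] F [ 0.5  0.9 -2. ] w 27.9
xyz [-1.408  0.051  1.924] twist [-0.012 -0.008 -0.017]
[[283.59002707 281.87422927]]
```

View pics/w4.png

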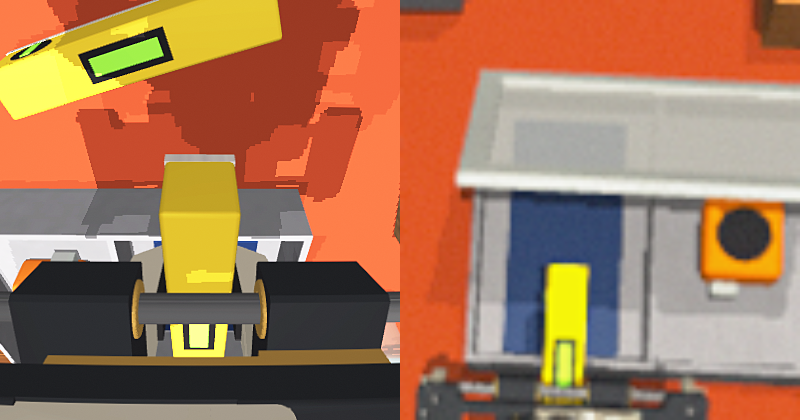

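{"fn": "jog_arm", "kwargs": {
  "moves": [
    {"xyz":[-0.37,0.01,0.39],"twist":[0,0,0],"grip":1},
    {"xyz":[-0.74,0.03,0.79],"twist":[0,0,0],"grip":1},
    {"xyz":[-1.03,0.04,1.02],"twist":[0,0,0],"grip":1},
    {"xyz":[-1.32,0.04,1.24],"twist":[0,0,0],"grip":1},
    {"xyz":[-1.32,0.04,1.24],"twist":[0,0,0],"grip":1}
  ]
}}

```text
clock: 9.35
position: [0.6052, -0.0107, 0.076]
ee_rot: [0.023, 2.704, -0.003]
force: [-0.5, 0.4, -1.9]
width: 0.303
```

Run:
```python
from h import *
go([.625,-.0155,.045],178.9,-25)
go([.625,-.0155,.029],178.9,-25)
```

```text
clock 9.35 pos [ 0.6052 -0.0107  0.076 ] F [-0.5  0.4 -1.9] w 27.9
xyz [-0.082 -0.076  0.608] twist [0.016 0.006 0.008]
clock 9.35 pos [ 0.6052 -0.0107  0.076 ] F [-0.5  0.4 -1.9] w 27.9
xyz [ 0.031 -0.076  0.85 ] twist [0.016 0.006 0.008]
```

{"fn": "jog_arm", "kwargs": {
  "moves": [
    {"xyz":[-0.06,-0.05,0.3],"twist":[0,0,0],"grip":1},
    {"xyz":[-0.08,-0.08,0.6],"twist":[0,0,0],"grip":1},
    {"xyz":[-0.03,-0.08,0.72],"twist":[0,0,0],"grip":1},
    {"xyz":[0.02,-0.08,0.82],"twist":[0,0,0],"grip":1},
    {"xyz":[0.02,-0.08,0.82],"twist":[0,0,0],"grip":1}
  ]
}}

```text
clock: 9.98
position: [0.6227, -0.0166, 0.0309]
ee_rot: [0.023, 2.706, -0.004]
force: [-0.3, 0.2, -2.2]
width: 0.301
```

Run:
```python
from h import *
go([.625,-.0155,.028],178.9,-25)
im=arm.get_image('side');cv2.imwrite('pics/s5.png',cv2.resize(im[135:255,200:340],None,fx=5,fy=5))
```

```text
clock 9.97 pos [ 0.6227 -0.0166  0.0309] F [-0.3  0.2 -2.2] w 27.7
xyz [-0.014  0.019  0.061] twist [ 0.009 -0.002  0.011]
```

View pics/s5.png

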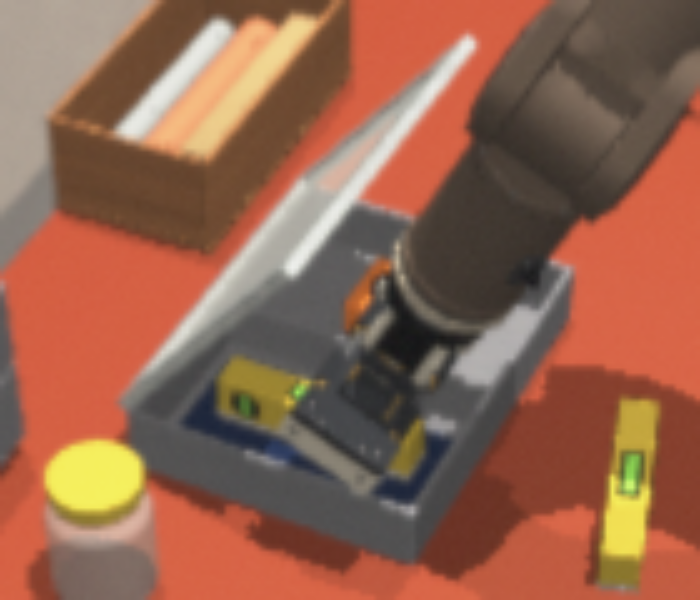

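{"fn": "jog_arm", "kwargs": {
  "moves": [
    {"xyz":[0.0,0.0,0.03],"twist":[0,0,0],"grip":1},
    {"xyz":[0.01,0.0,0.055],"twist":[0,0,0],"grip":1},
    {"xyz":[0.01,0.0,0.055],"twist":[0,0,0],"grip":1}
  ]
}}

```text
clock: 10.4
position: [0.6248, -0.0176, 0.0283]
ee_rot: [0.025, 2.704, -0.005]
force: [-0.0, -0.3, -1.7]
width: 0.3
```

{"fn": "jog_arm", "kwargs": {
  "moves": [
    {"xyz":[0.008,0.0,0.016],"twist":[0,0,0],"grip":1},
    {"xyz":[0.008,0.0,0.016],"twist":[0,0,0],"grip":1}
  ]
}}

```text
clock: 10.65
position: [0.6249, -0.0176, 0.0279]
ee_rot: [0.025, 2.703, -0.006]
force: [-4.0, -0.4, 6.2]
width: 0.299
```

{"fn": "jog_arm", "kwargs": {
  "moves": [
    {"xyz":[0,0,0],"twist":[0,0,0],"grip":-0.1},
    {"xyz":[0,0,0],"twist":[0,0,0],"grip":-0.1},
    {"xyz":[0,0,0],"twist":[0,0,0],"grip":-0.1}
  ]
}}

```text
clock: 11.02
position: [0.6249, -0.0175, 0.0273]
ee_rot: [0.025, 2.704, -0.005]
force: [0.0, 0.9, 1.0]
width: 0.538
```

Run:
```python
from h import *
go([.59,-.0165,.09],178.9,-25)
go([.45,-.02,.16],178.9,-25)
```

```text
clock 11.03 pos [ 0.6249 -0.0175  0.0273] F [0.  0.9 1. ] w 49.5
xyz [ 0.084  0.007 -1.193] twist [0.004 0.009 0.004]
clock 11.03 pos [ 0.6249 -0.0175  0.0273] F [0.  0.9 1. ] w 49.5
xyz [ 1.701 -0.094 -3.239] twist [0.004 0.009 0.004]
```

Back out along the tool's own axis, then away from the lid.

{"fn": "jog_arm", "kwargs": {
  "moves": [
    {"xyz":[0.03,0,-0.6],"twist":[0,0,0],"grip":-0.1},
    {"xyz":[0.08,0,-1.2],"twist":[0,0,0],"grip":-0.1},
    {"xyz":[0.6,0,-1.9],"twist":[0,0,0],"grip":-0.1},
    {"xyz":[1.15,0,-2.55],"twist":[0,0,0],"grip":-0.1},
    {"xyz":[1.7,0,-3.2],"twist":[0,0,0],"grip":-0.1}
  ]
}}

```text
clock: 11.65
position: [0.4496, -0.0141, 0.1581]
ee_rot: [0.023, 2.704, -0.006]
force: [-1.3, -0.6, 1.6]
width: 0.549
```

Run:
```python
from h import *
st=arm.observe(); print(st['joints'],st['position'])
im=arm.get_image('top');cv2.imwrite('pics/t6.png',cv2.resize(im[110:225,235:380],None,fx=5,fy=5))
```

```text
[ 0.77213201  0.18319975 -0.97937643  2.379698    0.81857677  0.31699221
  0.64562292] [ 0.44956936 -0.01409781  0.15812325]
```

View pics/t6.png

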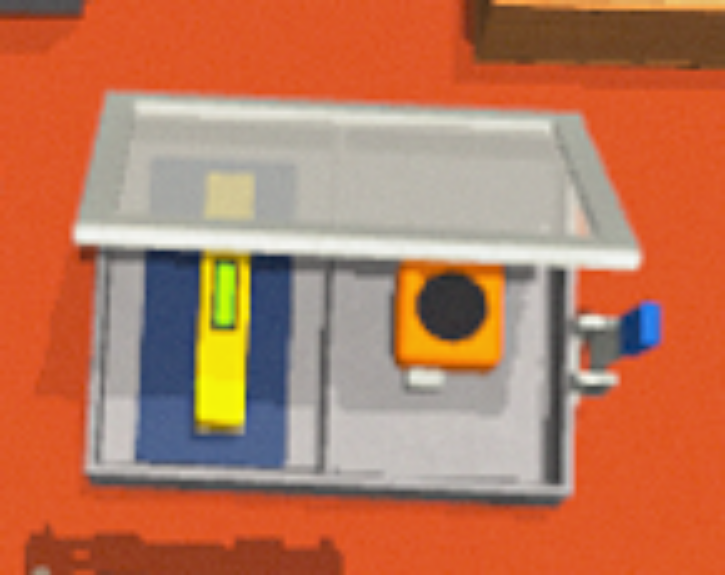

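Run:
```python
from h import *
go([.5,-.05,.3],178.9,0)
```

```text
clock 11.7 pos [ 0.4439 -0.0153  0.1581] F [-6.9  3.1 -1.4] w 50.7
xyz [-1.852 -0.568 -1.747] twist [-0.022  2.485 -0.   ]
```

{"fn": "jog_arm", "kwargs": {
  "moves": [
    {"xyz":[-0.3,-0.1,-0.6],"twist":[0,0.5,0],"grip":1},
    {"xyz":[-0.7,-0.2,-1.1],"twist":[0,1.0,0],"grip":1},
    {"xyz":[-1.1,-0.3,-1.5],"twist":[0,1.5,0],"grip":1},
    {"xyz":[-1.5,-0.45,-1.75],"twist":[0,2.0,0],"grip":1},
    {"xyz":[-1.85,-0.57,-1.75],"twist":[0,2.48,0],"grip":1}
  ]
}}

```text
clock: 12.32
position: [0.5076, -0.0508, 0.3018]
ee_rot: [0.032, 3.137, -0.002]
force: [0.3, -0.5, 0.3]
width: 0.056
```

Run:
```python
from h import *
go([.645,-.087,.3],178.9,0)
```

```text
clock 12.32 pos [ 0.5076 -0.0508  0.3018] F [ 0.3 -0.5  0.3] w 5.1
xyz [-2.302 -0.556  0.041] twist [-0.006  0.026 -0.007]
```

{"fn": "jog_arm", "kwargs": {
  "moves": [
    {"xyz":[-0.8,-0.2,0],"twist":[0,0,0],"grip":1},
    {"xyz":[-1.6,-0.4,0],"twist":[0,0,0],"grip":1},
    {"xyz":[-2.3,-0.55,0],"twist":[0,0,0],"grip":1},
    {"xyz":[-2.3,-0.55,0.4],"twist":[0,0,0],"grip":1},
    {"xyz":[-2.3,-0.55,0.8],"twist":[0,0,0],"grip":1}
  ]
}}

```text
clock: 12.95
position: [0.6445, -0.085, 0.2515]
ee_rot: [0.029, 3.137, 0.001]
force: [0.0, 0.8, -0.2]
width: 0.006
```

Run:
```python
from h import *
print(arm.observe()['joints'])
go([.645,-.087,.09],178.9,0)
```

```text
[ 0.61844994  0.6458609  -0.96895949  1.43514225  0.5360735   1.33458285
  1.17489538]
clock 12.95 pos [ 0.6445 -0.085   0.2515] F [ 0.   0.8 -0.2] w 0.6
xyz [ 0.004 -0.035  2.692] twist [0.004 0.026 0.005]
```

Press down slowly, watching force.

{"fn": "jog_arm", "kwargs": {
  "moves": [
    {"xyz":[0,0,0.2],"twist":[0,0,0],"grip":1},
    {"xyz":[0,0,0.4],"twist":[0,0,0],"grip":1},
    {"xyz":[0,0,0.6],"twist":[0,0,0],"grip":1},
    {"xyz":[0,0,0.8],"twist":[0,0,0],"grip":1},
    {"xyz":[0,0,1.0],"twist":[0,0,0],"grip":1}
  ]
}}

```text
clock: 13.58
position: [0.6445, -0.0852, 0.1923]
ee_rot: [0.029, 3.136, 0.0]
force: [-0.0, 0.4, 1.8]
width: 0.004
```

{"fn": "jog_arm", "kwargs": {
  "moves": [
    {"xyz":[0,0,0.2],"twist":[0,0,0],"grip":1},
    {"xyz":[0,0,0.4],"twist":[0,0,0],"grip":1},
    {"xyz":[0,0,0.6],"twist":[0,0,0],"grip":1},
    {"xyz":[0,0,0.8],"twist":[0,0,0],"grip":1},
    {"xyz":[0,0,1.0],"twist":[0,0,0],"grip":1}
  ]
}}

```text
clock: 14.2
position: [0.6445, -0.0852, 0.1319]
ee_rot: [0.029, 3.137, 0.0]
force: [-0.6, 0.1, 2.7]
width: 0.008
```

{"fn": "jog_arm", "kwargs": {
  "moves": [
    {"xyz":[0,0,0.2],"twist":[0,0,0],"grip":1},
    {"xyz":[0,0,0.4],"twist":[0,0,0],"grip":1},
    {"xyz":[0,0,0.6],"twist":[0,0,0],"grip":1},
    {"xyz":[0,0,0.75],"twist":[0,0,0],"grip":1},
    {"xyz":[0,0,0.9],"twist":[0,0,0],"grip":1}
  ]
}}

```text
clock: 14.82
position: [0.6448, -0.0852, 0.0781]
ee_rot: [0.029, 3.137, 0.0]
force: [-1.2, 0.6, 1.8]
width: 0.009
```

{"fn": "jog_arm", "kwargs": {
  "moves": [
    {"xyz":[0,0,0.05],"twist":[0,0,0],"grip":1},
    {"xyz":[0,0,0.1],"twist":[0,0,0],"grip":1},
    {"xyz":[0,0,0.12],"twist":[0,0,0],"grip":1}
  ]
}}

```text
clock: 15.2
position: [0.645, -0.0852, 0.0716]
ee_rot: [0.029, 3.137, 0.0]
force: [-1.4, 0.5, 1.3]
width: 0.005
```

{"fn": "jog_arm", "kwargs": {
  "moves": [
    {"xyz":[0,0,0.02],"twist":[0,0,0],"grip":1},
    {"xyz":[0,0,0.03],"twist":[0,0,0],"grip":1},
    {"xyz":[0,0,0.04],"twist":[0,0,0],"grip":1}
  ]
}}

```text
clock: 15.58
position: [0.6449, -0.0852, 0.0692]
ee_rot: [0.029, 3.137, 0.0]
force: [-1.1, 0.2, 1.1]
width: 0.005
```

{"fn": "jog_arm", "kwargs": {
  "moves": [
    {"xyz":[0,0,0.02],"twist":[0,0,0],"grip":1},
    {"xyz":[0,0,0.04],"twist":[0,0,0],"grip":1},
    {"xyz":[0,0,0.05],"twist":[0,0,0],"grip":1}
  ]
}}

```text
clock: 15.95
position: [0.6451, -0.0852, 0.0682]
ee_rot: [0.029, 3.136, -0.001]
force: [-10.2, -1.6, 24.0]
width: 0.003
```

{"fn": "jog_arm", "kwargs": {
  "moves": [
    {"xyz":[0,0,-0.5],"twist":[0,0,0],"grip":1},
    {"xyz":[0,0,-1.2],"twist":[0,0,0],"grip":1},
    {"xyz":[0,0,-2.2],"twist":[0,0,0],"grip":1},
    {"xyz":[0,0,-2.2],"twist":[0,0,0],"grip":1}
  ]
}}

```text
clock: 16.45
position: [0.647, -0.0842, 0.2033]
ee_rot: [0.029, 3.128, 0.001]
force: [0.7, -0.8, -0.9]
width: 0.006
```

Run:
```python
from h import *
go([.610,-.32,.2],178.9,0)
a=arm.get_image('top')[110:225,235:380]; b=arm.get_image('side')[140:255,200:325]
o=np.zeros((460,790,3),np.uint8);o[:,:390]=cv2.resize(a,(580,460))[:,190:];o[:,390:]=cv2.resize(b,(500,460))[:,:400]
o[:,390:]=cv2.resize(b,(500,460))[:,100:];cv2.imwrite('pics/l7.png',o)
```

```text
clock 16.45 pos [ 0.647  -0.0842  0.2033] F [ 0.7 -0.8 -0.9] w 0.5
xyz [ 0.546 -3.941  0.046] twist [0.003 0.077 0.005]
```

View pics/l7.png

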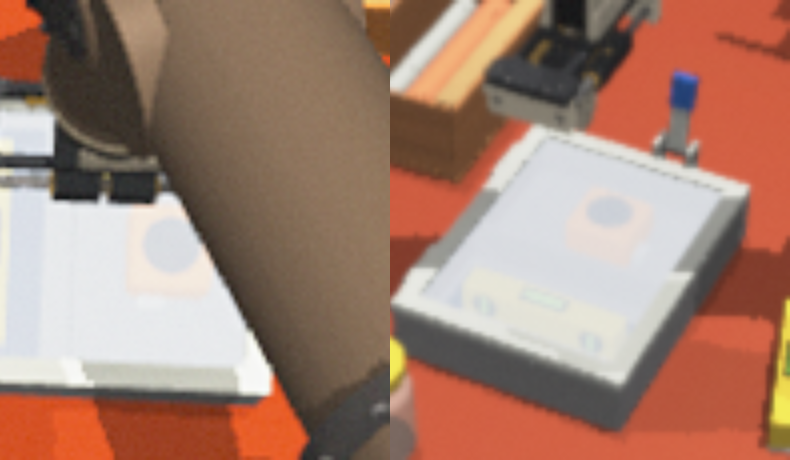

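{"fn": "jog_arm", "kwargs": {
  "moves": [
    {"xyz":[0.1,-0.8,0],"twist":[0,0,0],"grip":1},
    {"xyz":[0.2,-1.6,0],"twist":[0,0,0],"grip":1},
    {"xyz":[0.3,-2.4,0],"twist":[0,0,0],"grip":1},
    {"xyz":[0.4,-3.2,0],"twist":[0,0,0],"grip":1},
    {"xyz":[0.55,-3.95,0],"twist":[0,0.08,0],"grip":1}
  ]
}}

```text
clock: 17.18
position: [0.6056, -0.3236, 0.1959]
ee_rot: [-0.03, -3.13, -0.001]
force: [0.8, -0.5, 0.1]
width: 0.003
```

Run:
```python
from h import *
print(arm.observe()['joints'])
go([.610,-.32,.111],178.9,0)
```

```text
[ 0.9218792   0.74936738 -0.92746     1.39125024  0.60057804  1.30776202
  1.51630108]
clock 17.18 pos [ 0.6056 -0.3236  0.1959] F [ 0.8 -0.5  0.1] w 0.3
xyz [-0.088  0.061  1.414] twist [ 0.004 -0.067  0.001]
```

{"fn": "jog_arm", "kwargs": {
  "moves": [
    {"xyz":[-0.08,0,0.6],"twist":[0,-0.06,0],"grip":1},
    {"xyz":[-0.08,0,1.2],"twist":[0,-0.06,0],"grip":1},
    {"xyz":[-0.08,0,1.4],"twist":[0,-0.06,0],"grip":1},
    {"xyz":[-0.08,0.3,1.4],"twist":[0,-0.06,0],"grip":1},
    {"xyz":[-0.08,0.6,1.4],"twist":[0,-0.06,0],"grip":1}
  ]
}}

```text
clock: 17.8
position: [0.6126, -0.2834, 0.1152]
ee_rot: [0.027, 3.138, 0.001]
force: [-0.3, 0.2, 1.3]
width: 0.005
```

{"fn": "jog_arm", "kwargs": {
  "moves": [
    {"xyz":[0,0.25,0],"twist":[0,0,0],"grip":1},
    {"xyz":[0,0.5,0],"twist":[0,0,0],"grip":1},
    {"xyz":[0,0.75,0],"twist":[0,0,0],"grip":1},
    {"xyz":[0,1.0,0],"twist":[0,0,0],"grip":1}
  ]
}}

```text
clock: 18.3
position: [0.6126, -0.2252, 0.1138]
ee_rot: [0.03, 3.14, -0.001]
force: [-0.4, -2.4, -0.3]
width: 0.004
```

{"fn": "jog_arm", "kwargs": {
  "moves": [
    {"xyz":[0,0.2,0],"twist":[0,0,0],"grip":1},
    {"xyz":[0,0.4,0],"twist":[0,0,0],"grip":1},
    {"xyz":[0,0.6,0],"twist":[0,0,0],"grip":1},
    {"xyz":[0,0.7,0],"twist":[0,0,0],"grip":1}
  ]
}}

```text
clock: 18.8
position: [0.6136, -0.1823, 0.114]
ee_rot: [0.027, 3.14, 0.001]
force: [0.0, -2.2, 0.5]
width: 0.001
```

{"fn": "jog_arm", "kwargs": {
  "moves": [
    {"xyz":[0,0.1,0.1],"twist":[0,0,0],"grip":1},
    {"xyz":[0,0.1,0.2],"twist":[0,0,0],"grip":1},
    {"xyz":[0,0.1,0.3],"twist":[0,0,0],"grip":1}
  ]
}}

```text
clock: 19.18
position: [0.6137, -0.1773, 0.0954]
ee_rot: [0.029, 3.14, 0.001]
force: [0.4, 0.7, 2.3]
width: 0.005
```

{"fn": "jog_arm", "kwargs": {
  "moves": [
    {"xyz":[0,0,0.06],"twist":[0,0,0],"grip":1},
    {"xyz":[0,0,0.12],"twist":[0,0,0],"grip":1},
    {"xyz":[0,0,0.17],"twist":[0,0,0],"grip":1},
    {"xyz":[0,0,0.17],"twist":[0,0,0],"grip":1}
  ]
}}

```text
clock: 19.68
position: [0.6134, -0.1779, 0.0853]
ee_rot: [0.029, 3.141, -0.0]
force: [0.1, -0.4, 1.0]
width: 0.001
```

{"fn": "jog_arm", "kwargs": {
  "moves": [
    {"xyz":[0,0,0.03],"twist":[0,0,0],"grip":1},
    {"xyz":[0,0,0.05],"twist":[0,0,0],"grip":1},
    {"xyz":[0,0,0.05],"twist":[0,0,0],"grip":1}
  ]
}}

```text
clock: 20.05
position: [0.6137, -0.1779, 0.0841]
ee_rot: [0.029, 3.14, -0.002]
force: [-5.3, 0.6, 14.5]
width: 0.004
```

{"fn": "jog_arm", "kwargs": {
  "moves": [
    {"xyz":[0,0,-0.5],"twist":[0,0,0],"grip":1},
    {"xyz":[0,0,-1.3],"twist":[0,0,0],"grip":1},
    {"xyz":[0,0,-2.2],"twist":[0,0,0],"grip":1},
    {"xyz":[0,0,-3.1],"twist":[0,0,0],"grip":1},
    {"xyz":[0,0,-3.1],"twist":[0,0,0],"grip":1}
  ]
}}

```text
clock: 20.68
position: [0.6155, -0.1772, 0.2735]
ee_rot: [0.029, 3.133, -0.002]
force: [0.3, 0.3, -0.7]
width: 0.003
```

Run:
```python
from h import *
go([.610,-.32,.111],178.9,0)
b=arm.get_image('side')
hsv=cv2.cvtColor(b,cv2.COLOR_BGR2HSV);m=cv2.inRange(hsv,(105,150,80),(125,255,255));m[:130]=0;m[260:]=0
n,l,s,c=cv2.connectedComponentsWithStats(m)
for i in range(1,n):
    if s[i,4]>8: print(s[i],c[i],at('side',*c[i],.07))
cv2.imwrite('pics/f8.png',cv2.resize(b[100:300,160:380],None,fx=3,fy=3))
```

```text
clock 20.68 pos [ 0.6155 -0.1772  0.2735] F [ 0.3  0.3 -0.7] w 0.3
xyz [ 0.07  -2.378  2.71 ] twist [-0.006  0.05   0.003]
[287 184   6   6  25] [289.4  186.32] [ 0.60793304 -0.16762583  0.07      ]
```

View pics/f8.png

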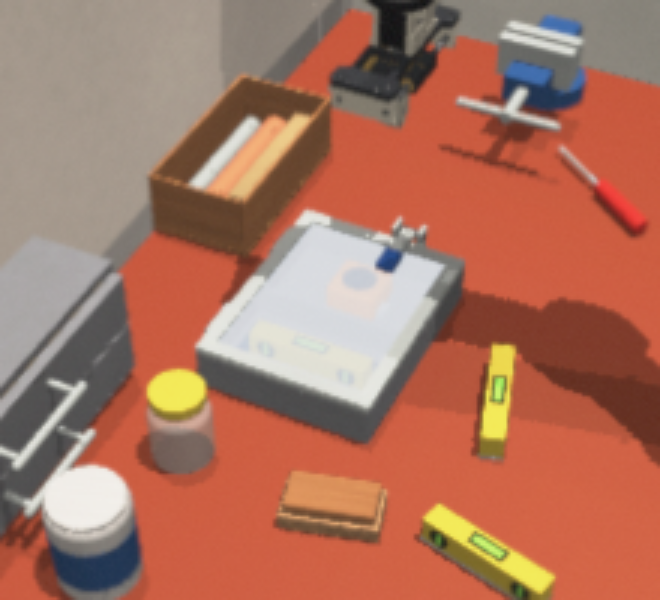

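The lid is shut and the clamp lies flat on it, with its blue tip at about (389,260) in the crop. The level shows through the lid at (310,345), the robot is clear, and the jar, can, sander and driver look undisturbed.

```bash
python3 -c "
from cell import arm
print(arm.sign_off())"
```

```text
the job is handed in; nothing more can be done
None
```

The level is on the pad, the lid is shut and the clamp lies flat on it. I handed the job in at about 21 s; `sign_off` gives no verdict.

- **Level:** I took the farthest of the four look-alikes, 0.62 m from the base, using a grip tilted 25° so the hand could reach under the lid. I lowered it until it touched the pad, with the contact force rising by about 8 N, then let go. The top view showed it lengthwise and roughly central on the pad.
- **Lid:** I pressed it down until it stopped at 24 N. A side view showed it shut with the clamp still standing.
- **Clamp:** I swung it over from outside and pressed until it stopped at 14.5 N. The fingertips were then 73 mm above the bench, which matches the clamp lying flat. The last picture put its blue tip within about 10 mm of where it should lie, and showed the level through the lid and the robot clear.

**Disagreements:** Two measurements came out slightly off, neither of which mattered.
- The case's near corners differed by 4–10 mm between the top and side views.
- The lid gave way until the fingertips were nominally about 3 mm below its expected top height. The picture still showed it closed.

**Not checked:** The final angles of the lid and clamp were judged from pictures and contact, not measured. The last picture did not show the hammer. I did not measure whether the bystanders had moved, but nothing looked disturbed.

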